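# Swing out the stand's brace and nest a lantern roof on its horn

## Robot

A 7-joint arm with a two-finger parallel gripper is mounted at the origin on the work surface. World frame = base frame: x ahead of the robot, y to its left, z up, the work surface at z = 0. Lengths are in m, angles in rad, forces in N, time in s.
With the tool pointing down it reaches from about 0.425 to 0.825 m from the base axis. Payload 3.6 kg.
Tool frame: the origin (TCP) lies where the fingers leave the gripper's body, on its centre line; the fingertips stand 73 mm ahead of it and the grasp point (between the pads) lies 54 mm ahead of it; z points along the fingers, y is the line along which they close (so a half turn about z gives the same grasp; the last joint's range is limited). The gripper opens to 85 mm and grips with 20 to 120 N. Pads are 22 mm wide; open, the fingers measure 114 mm over their backs; the gripper's body (76 mm by 85 mm) begins 54 mm behind the grasp point. The pads swing forward as they close: fully open they stand 13 mm farther back than shut.
Start: joints at [-1.373, 0.615, -0.013, 1.423, 0.008, 1.103, -0.04], TCP at [0.144, 0.634, 0.304] pointing down, gripper open.
Joint ranges: [-3.12, 3.12], [-0.3, 2.06], [-1.34, 1.32], [0.26, 2.42], [-1.36, 4.5], [0.01, 1.98], [-2.84, 2.84]. Speed limits (rad/s): [2.79, 2.79, 3.14, 3.14, 3.14, 3.14, 3.14].

## Interface

Orientations are given as a unit quaternion [x, y, z, w].
In Python, from station import arm, snapshot, camera_info, ticket gives the robot as it stands. Calls block until the motion is done:
- arm.movep(position, orientation): joint-space move of the TCP to a pose.
- arm.line_to(position, velocity=0.15, ori=None): straight line of the TCP; ori=None keeps the orientation; velocity is the mean speed in m/s.
- arm.move_j(angles): joint-space move.
- arm.move_gripper(opening, effort=None): opening from 0.0 (shut) to 1.0 (fully open); effort is the grip in N (None keeps the last); returns when the fingers have stopped.
- arm.pause(seconds).
- arm.ik(position, orientation): joint angles nearest the present ones, or None.
- snapshot(name): name is "scene" or "top"; returns the picture (420x560x3 uint8, blue, green, red); there is no depth.
- camera_info(name): a dict with "fx", "fy", "cx", "cy" (pixels), "R" (3x3) and "t" (3): a world point X has camera coordinates R X + t. Camera axes: x right, y down, z forward; pixel columns grow to the right and rows downward; lengths in m; the calibration is good to about 2 mm. A picture is of the moment at which its call begins. camera_info takes no time and is no camera call.
A pose or a line that the arm cannot do raises arm.MotionError and nothing moves.
- ticket.finish_job(): hands the job in; it is judged then, once.
Readings, each from a call of its own:
- arm.read_time(): time.
- arm.read_joint_positions(): joint angles.
- arm.read_dq(): joint speeds.
- arm.read_effort(): joint torques, N m.
- arm.read_tool_pos(): TCP position.
- arm.read_eef_rot(): TCP orientation.
- arm.read_ft_force(): force on the tool from outside, world axes, zero at the start.
- arm.read_wrist_torque(): the same for the moment, N m.
- arm.read_opening(): opening from 0.0 (shut) to 1.0 (fully open).
- arm.read_finger_force(): force on a finger pad.
Only numpy, scipy, OpenCV 4.12 (cv2) and the standard library are available. Lean on these libraries where they do the work, as an engineer would, in place of code of your own. Each camera call takes 0.05 s, during which the arm holds its last target. There are 200 camera calls.

## Task

Swing the hinged brace of the iron stand out from its folded position, all the way until it snaps home into its end detent. Then nest the brass lantern roof over the tapered horn on the end of the brace: let it settle straight and snug with no more than a light push, without dropping it or jamming it down hard. Let go, leaving the brace still seated in its detent and the other things on the bench where they were.

Things in the scene. Friction and masses are not known exactly. Their poses are not given: they have to be found in the camera images.
- stand: Fixed dark iron stand: base plate 110 x 110 x 14 mm (its centre 12 mm to the stand's +x), with a short column that carries the brace's upright hinge. Origin on the bench, on the hinge axis; z up. Its +x side carries a 18 x 34 mm block, top 56 mm above the bench, with a spring detent roller.
- hinge (a point): Point on the upright hinge axis at the height of the brace bar's top, 62 mm above the bench; fixed to the stand.
- brace (a joint): Brace angle in rad: 0 folded (points to the stand's +y), growing counter-clockwise seen from above to a hard stop at 1.60 (points to the stand's -x, roughly at the robot). Turns easily (0.06 N m) and stays put, but a spring roller resists from 1.24 to 1.45 with up to 0.8 N m; let go there, it springs back. Beyond 1.45 the roller drives it to the stop and holds it with a similar torque.
- bar (a point): On the brace, top of the bar 65 mm from the hinge axis, on the bar's midline. The bar is steel, 20 mm wide; its sides are free from 38 to 62 mm above the bench and from 22 to 104 mm from the hinge axis (round hub of radius 22 mm at the hinge). Pushing here, passing the detent takes about 12 N.
- horn (a point): Centre of the horn's base circle, on top of the brace bar, 150 mm from the hinge axis and 62 mm above the bench; z up, y outwards along the brace. The horn is a solid dark iron cone: radius 45.5 mm at its base, 22.6 mm at its flat top, 66 mm high (top 128 mm above the bench). A thin prop leg hangs below it to just above the bench.
- roof: Loose brass lantern roof, about 0.25 kg: hollow cone open below, standing on its rim; origin at the centre of the rim's circle, z up. Outer radius 45 mm at the rim, 20 mm at the top, cone height 72 mm, wall 3 mm, same taper as the horn. Nested by its own weight its rim rests about 12 mm above the horn's base.
- knob (a point): On the roof: centre of its round finial knob, 97 mm above the rim, the place to grip. Knob 26 mm in diameter, 22 mm high, on a 12 mm stem above the cone's flat top.
- canister: Bystander: screw-top aluminium canister, 72 mm in diameter, 88 mm tall. Origin at the centre of its underside.
- anvil: Bystander: cast iron stake anvil, 75 x 75 mm foot, 93 mm tall, with a 45 mm pointed beak to its +y. Origin at the centre of its underside.
- door: Bystander: pierced brass lantern door lying flat, 104 x 160 x 6 mm. Origin at the centre of its underside.
- block: Bystander: beech scribing block 60 x 100 x 36 mm. Origin at the centre of its underside.
Mind the look-alikes: they are no part of the job. Several things look just like the roof: the one meant starts nearest to the robot's base.

How it is judged:
By the outcome, as a careful person would: the job done as asked, in the order asked, and still so for the second after the job is handed in, with the robot touching nothing.
It also fails if it takes over 67 s, if anything falls off the work surface, if the arm or the gripper's body presses on something with over 40 N, if the wrist force passes 120 N, or if a joint passes its speed limit or range.

## Working session

There is one attempt and no reset: what is moved stays moved. The work goes in short steps, each a Python script; the robot and the scene stay as the last script left them, time stands still between calls to the robot, and variables do not carry over. Pictures are saved under pics/ and viewed, at most 10 in all, crops included, and the job is handed in when it is done.

```bash
ls; mkdir -p pics
python3 - <<'E'
from station import arm,snapshot,camera_info
import cv2
for n in("scene","top"):
    cv2.imwrite(f"pics/{n}0.png",cv2.resize(snapshot(n),(784,588),interpolation=cv2.INTER_CUBIC))
    c=camera_info(n);print(n,c)
print(arm.read_time(),arm.read_tool_pos(),arm.read_eef_rot())
E
```

```text
pics
scene {'fx': 508.5920084432297, 'fy': 508.5920084432297, 'cx': 276.09955799023817, 'cy': 201.98300293382889, 'R': array([[-0.34193135,  0.93969214,  0.00785114],
       [ 0.70032347,  0.26038394, -0.66464068],
       [-0.62660193, -0.22176315, -0.74712189]]), 't': array([ 0.21345181, -0.37328966,  1.98818886])}
top {'fx': 486.4128111051214, 'fy': 486.4128111051214, 'cx': 278.5822338756738, 'cy': 214.72235904413057, 'R': array([[ 0.02493723, -0.99963497,  0.01039482],
       [-0.97983131, -0.02650277, -0.19806111],
       [ 0.1982643 , -0.00524607, -0.98013455]]), 't': array([-0.02653512,  0.61082803,  1.39997538])}
0.1 [0.14410174 0.63328276 0.30284183] [ 1.11623498e-01  9.93749870e-01 -1.17329073e-03 -1.21073220e-04]
```

View pics/scene0.png

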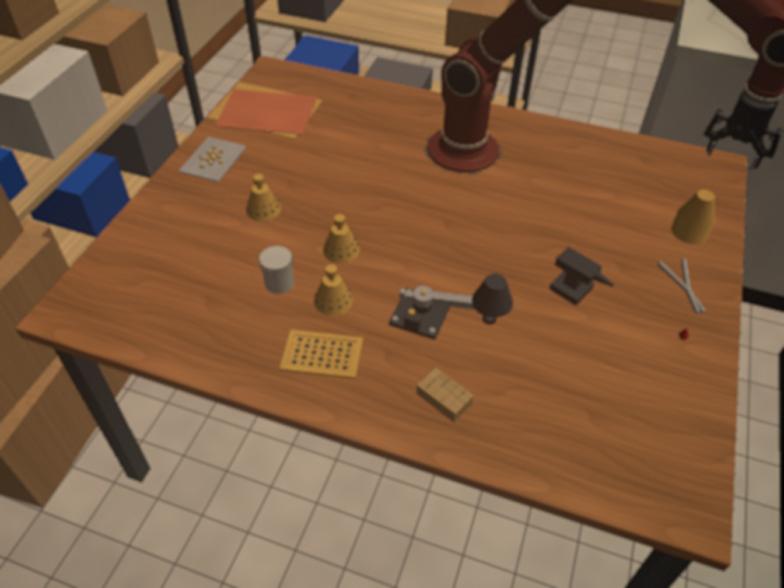

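View pics/top0.png

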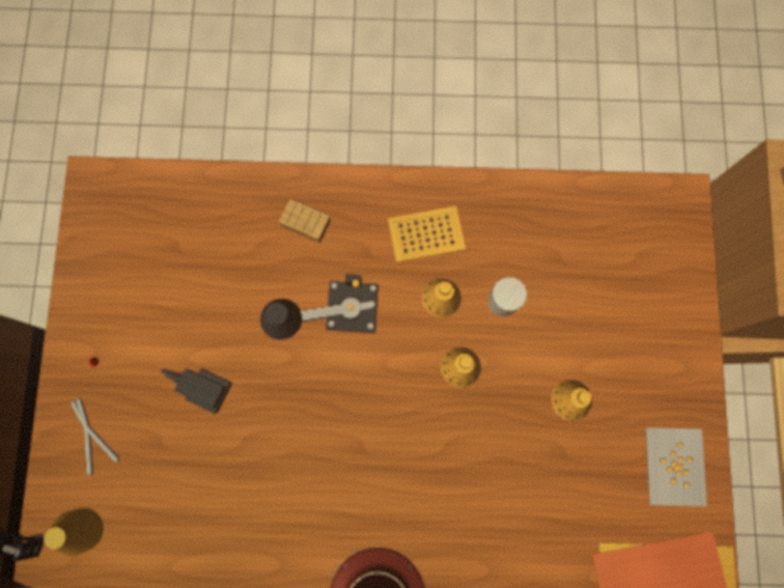

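Top picture, 784x588 pixels: knobbed roofs at (461,367), (441,297) and (572,400), plus a plain knobless cone at (75,530). The robot base is at about (377,590), so (461,367) looks nearest. The stand hinge is at (350,308) and the horn at (281,318). I'll check the distances and enlarge.

```bash
cat > h.py <<'E'
from station import arm,snapshot,camera_info,ticket
import numpy as np,cv2
from scipy.spatial.transform import Rotation as Ro
def ray(n,u,v):
    c=camera_info(n);R=np.array(c["R"]);t=np.array(c["t"])
    d=R.T@np.array([(u-c["cx"])/c["fx"],(v-c["cy"])/c["fy"],1]);return -R.T@t,d
def atz(n,u,v,z):
    o,d=ray(n,u,v);return o+d*(z-o[2])/d[2]
def proj(n,X):
    c=camera_info(n);p=np.array(c["R"])@X+c["t"];return np.array([c["fx"]*p[0]/p[2]+c["cx"],c["fy"]*p[1]/p[2]+c["cy"]])
def crop(n,u0,v0,w,h,s,name):
    cv2.imwrite("pics/"+name,cv2.resize(snapshot(n)[v0:v0+h,u0:u0+w],None,fx=s,fy=s,interpolation=cv2.INTER_CUBIC))
def down(yaw): # tool y axis (closing line) at world angle yaw+90deg, tool x at yaw
    c,s=np.cos(yaw),np.sin(yaw);x=np.array([c,s,0]);z=np.array([0,0,-1.]);return Ro.from_matrix(np.c_[x,np.cross(z,x),z]).as_quat()
E
python3 - <<'E'
from h import *
for p in((461,362),(444,290),(579,398)):
    X=atz("top",p[0]/1.4,p[1]/1.4,.105);print(p,X,np.hypot(*X[:2]))
X=atz("top",85/1.4,525/1.4,.03);print(X,np.hypot(*X[:2]))
a=atz("top",350/1.4,308/1.4,.062);b=atz("top",281/1.4,318/1.4,.128);print(a,b)
crop("top",180,185,160,120,5,"c_top.png");crop("scene",190,140,180,135,4.4,"c_scene.png")
E
```

```text
(461, 362) [ 0.47833465 -0.15875097  0.105     ] 0.5039899936238923
(444, 290) [ 0.62811023 -0.12257356  0.105     ] 0.6399583933900557
(579, 398) [ 0.41142973 -0.39850739  0.105     ] 0.5727849181299987
[0.13238869 0.60153011 0.03      ] 0.615926322494915
[0.59272709 0.07449349 0.062     ] [0.55578375 0.21022823 0.128     ]
```

View pics/c_top.png

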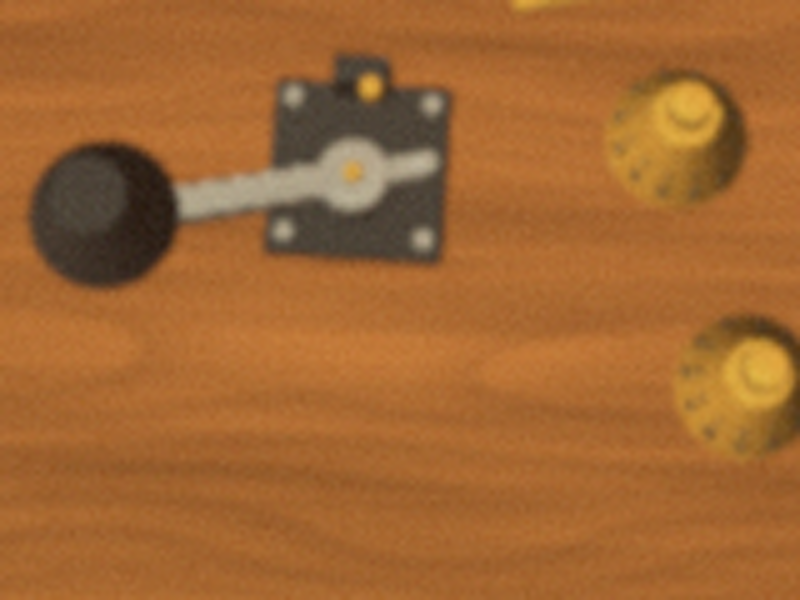

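View pics/c_scene.png

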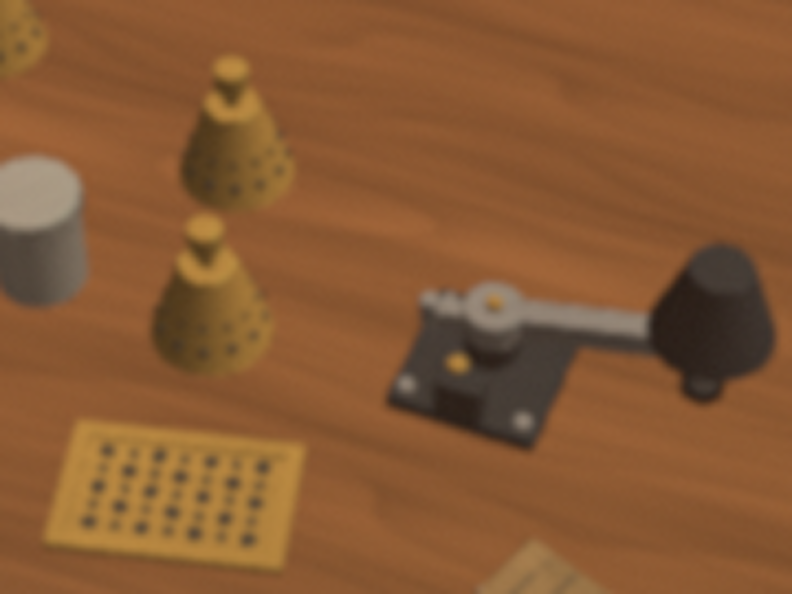

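```bash
cat >> h.py <<'E'
def tri(pt,ps):
    A=[];b=[]
    for n,p in(("top",pt),("scene",ps)):
        o,d=ray(n,*p);d/=np.linalg.norm(d);P=np.eye(3)-np.outer(d,d);A.append(P);b.append(P@o)
    return np.linalg.lstsq(np.vstack(A),np.hstack(b),rcond=None)[0]
ct=lambda u,v:(180+u/5,185+v/5); cs=lambda u,v:(190+u/4.4,140+v/4.4)
E
python3 - <<'E'
from h import *
np.set_printoptions(precision=4,suppress=True)
print("hinge",tri(ct(352,172),cs(494,301)),atz("top",*ct(352,172),.065),atz("scene",*cs(494,301),.065))
print("horntop",tri(ct(89,193),cs(720,266)),atz("top",*ct(89,193),.128),atz("scene",*cs(720,266),.128))
print("hornbase",atz("top",*ct(104,214),.062+.01))
print("knobtop",tri(ct(763,363),cs(231,68)),atz("top",*ct(763,363),.108),atz("scene",*cs(231,68),.108))
print("rim",atz("top",*ct(740,388),.0))
C=[atz("top",*ct(*p),.014)[:2] for p in((277,78),(452,92),(440,262),(265,250))];print(C,np.mean(C,0))
E
```

```text
hinge [0.5942 0.0734 0.0637] [0.594  0.0732 0.065 ] [0.5952 0.0738 0.065 ]
horntop [0.5659 0.2193 0.1273] [0.5658 0.2191 0.128 ] [0.5665 0.2195 0.128 ]
hornbase [0.5634 0.2186 0.072 ]
knobtop [ 0.4813 -0.1683  0.1059] [ 0.481  -0.1679  0.108 ] [ 0.4834 -0.1676  0.108 ]
rim [ 0.4777 -0.1666  0.    ]
[array([0.6621, 0.1248]), array([0.6562, 0.0155]), array([0.5489, 0.0198]), array([0.5535, 0.1276])] [0.6052 0.0719]
```

The pictures confirm it: the roof at top (461,367), knob at crop (763,363), is nearest the base at 0.50 m, against 0.57 and 0.64 m for the others. The hinge is at (0.594, 0.073) and the brace points at about 101°. I'll swing it out now.

```bash
cat > push.py <<'E'
from h import *
np.set_printoptions(precision=3,suppress=True)
H=np.array([.5945,.0735])
def pose(deg,r=.065,off=.021,z=.112):
    f=np.radians(deg);e=np.array([np.cos(f),np.sin(f)]);n=np.array([-e[1],e[0]])
    return np.r_[H+r*e-n*off,z],f
def yawq(f):
    return down(f+np.pi/2+HALF)
for HALF in (0,np.pi):
    s,f=pose(101,off=.045); e,f2=pose(176)
    print(HALF,arm.ik([*s[:2],.28],yawq(f)),arm.ik(e,yawq(f2)))
E
python3 push.py
python3 - <<'E'
from h import *
for p in([.481,-.167,.27],[.481,-.167,.151],[.4445,.075,.30],[.4445,.075,.225]):
    for y in np.radians([90,135,180,225,270]): print(p,round(y,2),arm.ik(p,down(y)))
E
```

```text
0 [-0.265  0.625  0.004  1.478 -0.003  1.039  1.502] [ 0.026  0.746 -0.393  1.916  0.497  0.576  2.376]
3.141592653589793 [-0.654  0.718  0.725  1.492 -0.505  1.125 -1.211] [-0.41   0.733  0.29   1.93  -0.387  0.532  0.076]
[0.481, -0.167, 0.27] 1.57 [-0.3068556   0.59477847  0.94541977  1.88817086 -0.5858943   0.96414941
  0.90864595]
[0.481, -0.167, 0.27] 2.36 [-0.14180937  0.50379291  0.64688837  1.88387682 -0.38669167  0.8812115
  1.48147192]
[0.481, -0.167, 0.27] 3.14 [-0.00536709  0.46540956  0.43254341  1.88000862 -0.25312534  0.84987932
  2.12585914]
[0.481, -0.167, 0.27] 3.93 [ 0.11842836  0.44643086  0.24890466  1.87632327 -0.14383188  0.83607438
  2.79678202]
[0.481, -0.167, 0.27] 4.71 [-0.38803157  0.68195906  1.13504972  1.89008349 -0.71841528  1.05147983
 -2.08967509]
[0.481, -0.167, 0.151] 1.57 [ 1.40188087e-03  6.58204215e-01  4.43573563e-01  1.99685336e+00
 -4.90123998e-01  5.91594285e-01  7.77863565e-01]
[0.481, -0.167, 0.151] 2.36 [ 0.09267696  0.63592201  0.30026383  1.99407224 -0.33755506  0.5590953
  1.41141084]
[0.481, -0.167, 0.151] 3.14 [ 0.27396713  0.617459
[... 733 characters left out ...]
  2.14360214]
[0.4445, 0.075, 0.3] 4.71 [-0.03287651  0.3235055  -0.24122875  1.97063675  0.10049062  0.85870547
  2.81376679]
[0.4445, 0.075, 0.225] 1.57 [-0.49522996  0.44954345  0.39243024  2.08193358 -0.27495134  0.65873029
  0.08106913]
[0.4445, 0.075, 0.225] 2.36 [-0.3720969   0.4330249   0.21726821  2.07839613 -0.15109902  0.64465852
  0.73216593]
[0.4445, 0.075, 0.225] 3.14 [-0.25036079  0.42653967  0.04795735  2.07481059 -0.03317525  0.64093931
  1.39069636]
[0.4445, 0.075, 0.225] 3.93 [-0.12631574  0.42883944 -0.12332416  2.07112475  0.08504252  0.64624402
  2.0496704 ]
[0.4445, 0.075, 0.225] 4.71 [ 0.04261175  0.44679242 -0.35904357  2.06615867  0.24738239  0.6687667
  2.66222035]
```

```bash
sed -i '/^for HALF/,$d' push.py
cat >> push.py <<'E'
HALF=0
s,f=pose(101.1,off=.045)
arm.move_gripper(0.0,40)
arm.movep([*s[:2],.28],yawq(f)); arm.line_to([*s[:2],.14],.2); arm.line_to(s,.08)
print(arm.read_time(),arm.read_tool_pos(),arm.read_ft_force())
for d in np.r_[101.1,np.arange(107,160,6),np.arange(158,176.5,3)]:
    p,f=pose(d); arm.line_to(p,.06,yawq(f)); F=arm.read_ft_force(); print(d,F,arm.read_tool_pos()-p)
    if np.linalg.norm(F)>45: print("abort");break
print(arm.read_time()); cv2.imwrite("pics/p1.png",snapshot("top")[150:290,150:350].repeat(4,0).repeat(4,1))
E
python3 push.py
```

```text
4.75 [0.626 0.146 0.111] [ 0.228 -0.131  0.548]
101.1 [0.508 0.4   0.634] [ 0. -0.  0.]
107.0 [ 0.426 -0.573  0.262] [-0. -0. -0.]
113.0 [-0.071 -0.303  0.092] [-0. -0. -0.]
119.0 [ 0.392 -0.136  0.372] [-0. -0. -0.]
125.0 [ 1.038 -0.231 -0.186] [-0. -0. -0.]
131.0 [ 0.008 -0.391 -0.069] [-0. -0. -0.]
137.0 [-0.973  0.461  0.582] [-0. -0. -0.]
143.0 [ 0.258 -0.727 -0.506] [-0. -0. -0.]
149.0 [-0.178 -0.86  -0.494] [-0. -0. -0.]
155.0 [-0.613 -0.43   0.148] [-0.    -0.001 -0.   ]
158.0 [-0.593 -0.389  0.448] [-0. -0. -0.]
161.0 [ 0.688  1.775 -0.784] [0.    0.001 0.   ]
164.0 [ 2.385  4.608 -2.466] [0.001 0.002 0.   ]
167.0 [ 3.996  7.997 -5.303] [0.002 0.005 0.   ]
170.0 [ 3.615  9.167 -4.669] [0.002 0.006 0.001]
173.0 [ 4.342 11.3   -5.294] [0.002 0.007 0.001]
176.0 [-0.827 -1.345 -0.166] [0.    0.001 0.   ]
9.45
```

View pics/p1.png

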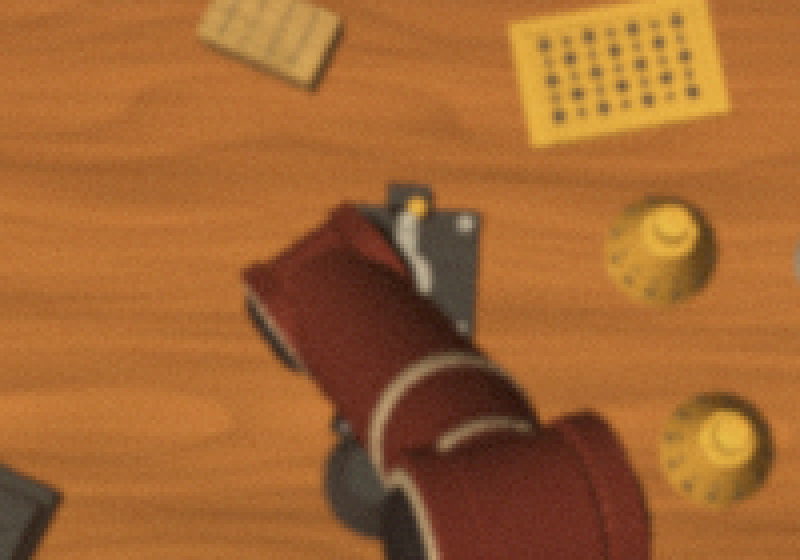

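The arm hides much of this picture, but the push force rose to 12 N and then dropped to about 1 N, and the horn has swung round to about (365,490). That means the brace snapped past the detent. I'll back off, lift, move to a hover over the roof, and measure the horn from there.

Run:
```python
from h import *
p=arm.read_tool_pos()
arm.line_to(p+[0,.035,0],.1); arm.line_to(p+[0,.035,.19],.25)
arm.move_gripper(.75,40)
q=down(np.pi)
arm.movep([.481,-.168,.29],q)
print(arm.read_time(),arm.read_joint_positions())
crop("top",180,170,160,120,5,"d_top.png");crop("scene",240,120,160,120,5,"d_scene.png")
```

```text
12.6917 [ 0.3502037   0.41520836 -0.08538685  1.8417619   0.04257345  0.88600097
  1.81976942]
```

View pics/d_top.png

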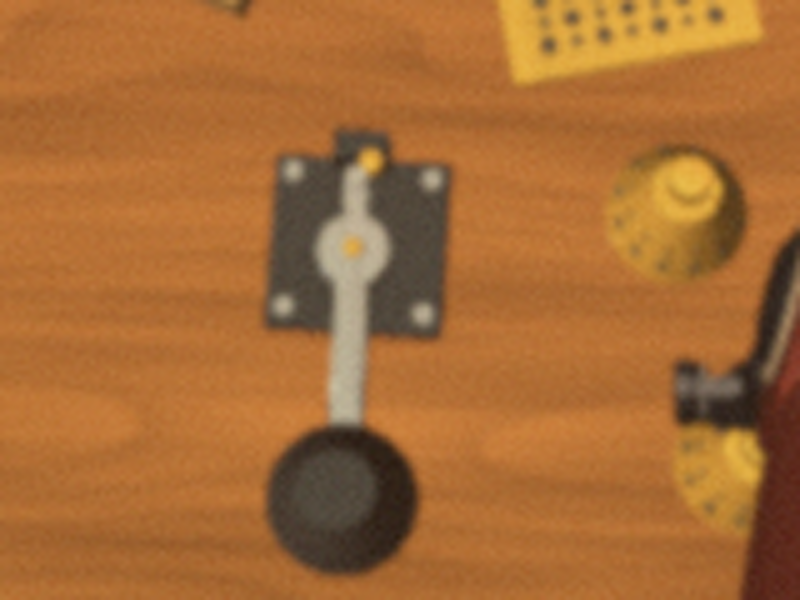

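View pics/d_scene.png

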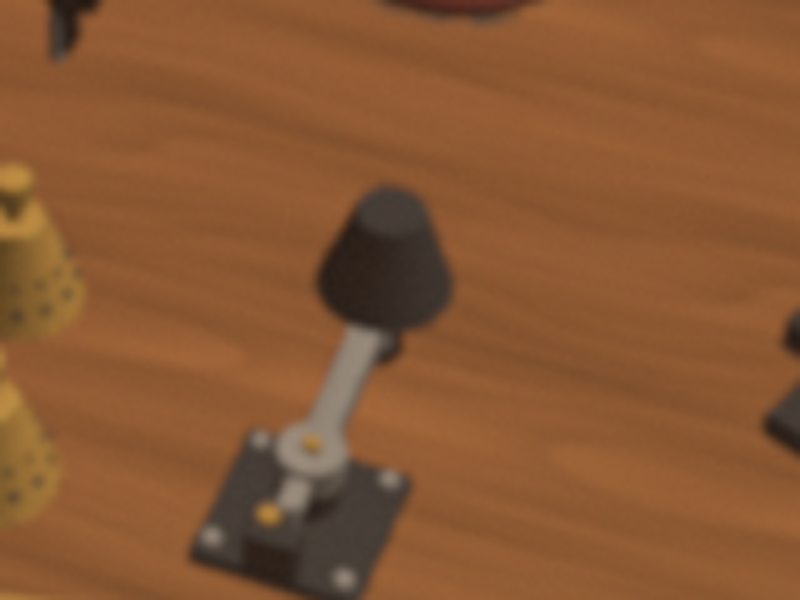

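The brace is seated and points to stand -x, with its tail at the roller. The horn's top centre is at (334,489) in the top crop and (391,212) in the scene crop. Next I compute the horn position and grasp the roof.

Run:
```python
from h import *
np.set_printoptions(precision=4,suppress=True)
t=(180+334/5,170+489/5);s=(240+391/5,120+212/5)
print("horn",tri(t,s),atz("top",*t,.128),atz("scene",*s,.128), "base",atz("top",180+343/5,170+500/5,.065))
arm.line_to([.481,-.168,.19],.2); arm.line_to([.481,-.168,.152],.06)
print(arm.read_ft_force(),arm.read_tool_pos())
arm.move_gripper(0,40); arm.pause(.2)
F0=arm.read_ft_force();print(arm.read_opening(),arm.read_finger_force(),F0)
arm.line_to([.481,-.168,.18],.05); arm.pause(.2); print(arm.read_opening(),arm.read_finger_force(),arm.read_ft_force()-F0,arm.read_wrist_torque())
arm.line_to([.481,-.168,.31],.15)
print(arm.ik([.4445,.075,.31],down(np.pi)),arm.read_time())
crop("scene",150,80,150,120,5,"e_scene.png")
```

```text
horn [0.4443 0.0749 0.1233] [0.4438 0.0749 0.128 ] [0.4492 0.0757 0.128 ] base [0.4432 0.073  0.065 ]
[-0.5837 -0.7476  0.4983] [ 0.4811 -0.168   0.152 ]
0.29081555326075664 39.357208013534546 [ 0.1257 -0.8871  3.0934]
0.29074950001639255 39.32326376438141 [-0.2446  1.147  -5.9678] [ 0.0064 -0.0369 -0.0084]
[-0.097   0.306  -0.1553  1.9575  0.0604  0.8824  1.2872] 16.7833
```

View pics/e_scene.png

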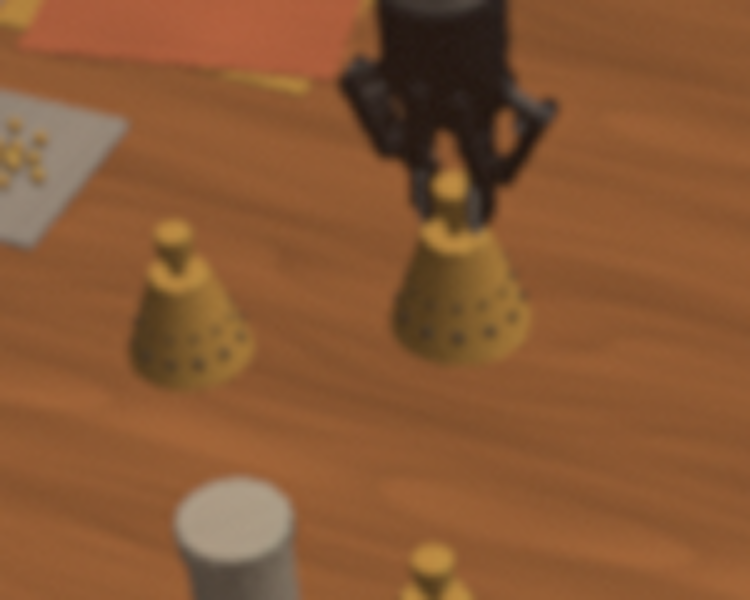

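The roof is held upright: knob between the fingers at (450,190), rim at (460,340). Next is a compliant descent onto the horn.

Run:
```python
from h import *
np.set_printoptions(precision=4,suppress=True)
p=np.array([.4443,.0749,.31])
arm.line_to(p,.15); arm.pause(.3)
F0=np.mean([arm.read_ft_force() for _ in range(5)],0);print(F0,arm.read_time())
p[2]=.245; arm.line_to(p,.1)
for i in range(60):
    arm.pause(.1)
    F=np.mean([arm.read_ft_force() for _ in range(5)],0)-F0
    print(p,F)
    if F[2]>2.5 and (p[2]<.229): break
    if F[2]>6: print("early");break
    l=F[:2]; m=np.linalg.norm(l)
    if m>1.2:
        p[:2]+=l/m*min(.001,.0004*m)
        if F[2]>2: arm.line_to(p,.02);continue
    p[2]-=.002 if p[2]>.232 else .001
    arm.line_to(p,.03)
    if p[2]<.2205: break
print(arm.read_tool_pos(),arm.read_wrist_torque(),arm.read_time())
```

```text
[-0.4684 -0.1549 -0.905 ] 18.925
[0.4443 0.0749 0.245 ] [ 0.0132  0.0238 -1.25  ]
[0.4443 0.0749 0.243 ] [ 0.3413  0.2444 -1.4636]
[0.4443 0.0749 0.241 ] [ 1.0032  0.3586 -0.4632]
[0.4443 0.0749 0.239 ] [ 0.4209 -0.6172 -0.4445]
[0.4443 0.0749 0.237 ] [ 1.3731  0.4606 -1.1612]
[0.4448 0.0751 0.235 ] [ 0.063   0.5913 -0.9504]
[0.4448 0.0751 0.233 ] [-0.1438 -0.0615 -1.9843]
[0.4448 0.0751 0.231 ] [ 0.1365 -0.1056 -0.9723]
[0.4448 0.0751 0.23  ] [ 0.7726 -0.9986 -1.1509]
[0.4452 0.0747 0.229 ] [ 0.6952  0.3498 -0.586 ]
[0.4452 0.0747 0.228 ] [ 1.6823  1.5518 -0.8092]
[0.4458 0.0753 0.227 ] [ 1.7586  0.8037 -0.1081]
[0.4465 0.0756 0.226 ] [-1.7405  0.3697  6.409 ]
[0.4464 0.0755 0.2264] [-0.0127  0.3928 -0.0317] 24.025
```

Contact came at z = 0.226, which is the predicted nested height. I'll release and retreat.

Run:
```python
from h import *
p=arm.read_tool_pos()
arm.line_to(p+[0,0,.0003],.01)
arm.move_gripper(.75); arm.pause(.3)
print(arm.read_opening(),arm.read_ft_force())
arm.line_to(p+[0,0,.1],.1)
arm.movep([.481,-.25,.34],down(np.pi)); arm.pause(.3)
print(arm.read_time())
a=snapshot("top")[170:290,190:310];b=snapshot("scene")[110:230,240:360]
cv2.imwrite("pics/f.png",cv2.resize(np.hstack([a,b]),(800,400),interpolation=cv2.INTER_CUBIC))
for n in("scene","top"): cv2.imwrite(f"pics/{n}9.png",snapshot(n))
```

```text
0.7512340632362743 [-1.17373137  0.17324516 -0.39148191]
27.725
```

View pics/f.png

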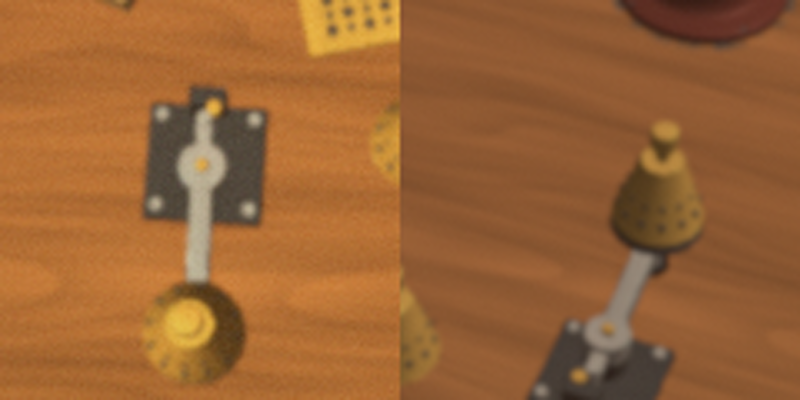

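The roof sits straight on the horn: knob at (188,320) in the left half and (665,130) in the right. The brace is still in its detent. I'll check the knob height and the pose numerically, then hand in if it's right.

Run:
```python
from h import *
X=tri((190+188/3.333,170+320/3.333),(240+265/3.333,110+130/3.333));print(X)
if abs(X[2]-.182)<.008 and np.hypot(X[0]-.445,X[1]-.075)<.007: print(ticket.finish_job())
```

```text
[0.4438327  0.07382487 0.17942711]
the job is handed in; nothing more can be done
None
```

The job is handed in at about 28 s of the 67 s allowed: the brace is snapped into its end detent and the brass roof is released, sitting straight on the horn with its knob within about 3 mm of the expected height.

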